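# Clear the used glassware into the wash-up carrier

### The job

Clear the used glassware for the wash-up: stand the open large conical flask in the free large cell of the divided white carrier, the open small conical flask and the open volumetric flask each in a free small cell, and ease the open test tube from the rack gently down among the tubes in the beaker, until it stands on the beaker's bottom. Whatever still has a funnel or a stopper in it is in use: leave it where it stands. The beaker and the small flask that are already in the carrier stay upright in their cells.

Things in the scene. Friction and masses are not known exactly. Their poses are not given: they have to be found in the camera images.
- carrier: White carrier fixed to the bench, 268 (x) x 200 x 60 mm, walls 4 mm; origin: centre of underside, floor 5 mm above it, partitions 55 mm. Large cells (128 x 104) centred at x -66, +66, y +44 mm; small cells (84 x 84) at x -88, 0, +88, y -54. One large cell holds the beaker, one small cell the collected flask (which ones varies); the others are free (thin grey liner, look only).
- beaker: Loose beaker in a large cell: 80 mm wide, 105 high, wall 2.5, inner floor 4 mm above its origin (centre of underside). Three old tubes (16 x 125, unlisted) lean outwards in it to +x and 100 degrees either side, feet 11 mm off centre, tops at 130 mm. The gap is on its -x side, under the rim's small spout: an upright tube fits there, centred 21 mm from the axis.
- collected: Small conical flask, open, already put in one of the small cells; same size as small_flask. Stays there.
- big_flask: Open large conical (Erlenmeyer) glass flask, loose on the bench: base diameter 85 mm, 140 mm high, straight neck of 34 mm diameter from 95 mm up to the rim; grip it by the neck. About 130 g. Origin at the centre of its underside, z up.
- small_flask: Open small conical glass flask, loose on the bench: base diameter 64 mm, 105 mm high, straight neck of 25 mm diameter from 72 mm up. About 70 g. Origin at the centre of its underside, z up.
- vol_flask: Open volumetric glass flask, loose on the bench: pear-shaped bulb of 62 mm diameter on a flat foot of 46 mm, long slim neck of 14 mm diameter from 85 mm up, 170 mm high. About 75 g. Origin at the centre of its underside, z up.
- tube: Open test tube standing upright in a grey rack: diameter 18 mm, 150 mm long, about 30 g; origin at the centre of its foot, z up. The rack (fixed, unlisted, 236 x 64 mm, 74 mm high, one row of six 23 mm holes) holds two tubes, this one and stop_tube, 96 mm apart along it, feet 8 mm above the bench.
- funnel_flask: Large conical flask like big_flask, with a white filter funnel (72 mm wide) standing in its neck, 183 mm high in all: still filtering. Stays where it is. Origin at the centre of its underside.
- stop_vol: Volumetric flask like vol_flask, closed with a white stopper (22 mm wide), 188 mm high in all: in use. Stays where it is. Origin at the centre of its underside.
- stop_tube: Test tube like tube, in the same rack, closed with a dark rubber bung (24 mm wide), 164 mm high in all: in use. Stays where it is. Origin at the centre of its foot.

How it is judged:
By the outcome, as a careful person would: the job done as asked, in the order asked, and still so for the second after the job is handed in, with the robot touching nothing.
It also fails if it takes over 115 s, if anything falls off the work surface, if the arm or the gripper's body presses on something with over 40 N, if the wrist force passes 120 N, or if a joint passes its speed limit or range.

### The arm

A 6-joint arm with a two-finger parallel gripper is mounted at the origin on the work surface. World frame = base frame: x ahead of the robot, y to its left, z up, the work surface at z = 0. Lengths are in m, angles in degrees, forces in N, time in s.
With the tool pointing down it reaches from about 0.35 to 0.875 m from the base axis. Payload 4.2 kg.
Tool frame: the origin (TCP) lies at the very end of the fingers, on their centre line; the grasp point (between the pads) lies 19 mm behind it; z points along the fingers, x is the direction in which the jaws open and shut, and the axes are right-handed (so a half turn about z gives the same grasp; the last joint's range is limited). The gripper opens to 87 mm and grips with 3 to 60 N. Pads are 19 mm wide; open, the fingers measure 117 mm over their backs; the gripper's body (75 mm by 190 mm) begins 51 mm behind the grasp point.
Start: joints at [90.275, 22.042, 0.453, 0, -68.411, -14.817], TCP at [0.157, 0.605, 0.223] pointing down, gripper open.
Joint ranges: [-179.83, 179.83], [-69.29, 118.12], [-61.27, 80.66], [-181.25, 117.63], [-171.15, -9.14], [-177.46, 177.46]. Speed limits (degrees/s): [159.86, 159.86, 180, 180, 180, 180].

### API

Orientations are given as a 3x3 rotation matrix whose columns are the frame's x, y, z axes.
In Python, from station import r gives the robot as it stands.
- The arm moves only by the tool move_arm, never from a script. Its argument "series" is a list that holds one entry, the list of rows, each a list of 7 numbers: the shift along the tool's x, y, z in cm, then the turn, a rotation vector about the tool's x, y, z in degrees, then the opening, from -1 (shut) to 1 (fully open). In form: [[[dx, dy, dz, wx, wy, wz, fingers], ...]]. A call has 1 to 12 rows; each row shifts and turns the commanded pose from where the row before left it, along the tool's axes as they then stand; what a row does not reach is not made up. A row lasts 1/8 s, in which the tool goes at most 62.5 mm and 10.7 degrees, less where a joint would pass 70% of its speed; a pose out of reach is approached as far as the arm can. A call is refused whole if a number of a shift passes 6.25 or a number of a turn 10.7, either way. A call with a gripper value outside its range is refused whole. The fingers move at their own pace and stop on an object; the grip force is fixed at half the most. Time passes only in rows, so rows that do not move let the fingers close. It gives the time, the measured TCP pose, the force and the opening at its end, in the units of the state.
- r.sense(): the state, without advancing time (a new reading comes with each control period).
- r.capture(name): name is "scene" or "top" or "wrist"; returns a dict with "color" (420x560x3 uint8, blue, green, red), "fx", "fy", "cx", "cy" (pixels), "rvec" (rotation vector, rad) and "tvec" (3), from world to camera coordinates, as OpenCV has them; the wrist camera has in their place "tool_from_camera" (4x4, takes a point from camera to tool coordinates, whose origin is the TCP and whose axes are the tool frame's). Camera axes: x right, y down, z forward; pixel columns grow to the right and rows downward; lengths in m; the calibration is good to about 2 mm. The wrist camera is an equidistant fisheye: a pixel r from the principal point sees the ray r / f radians off the axis. A picture is of the moment at which its call begins: read the wrist's pose just before it. There is no depth.
- r.finish_job(): hands the job in, once; it reports no verdict.
The state is a dict: "time_s": time; "joints": joint angles; "joint_velocities": joint speeds; "effort": joint torques, N m; "tcp_pos": TCP position; "ee_rot": TCP orientation; "wrist_force": force on the tool from outside, world axes, zero at the start; "moment": the same for the moment, N m; "gripper_width": opening from 0.0 (shut) to 1.0 (fully open).
Only numpy, scipy, OpenCV 4.12 (cv2) and the standard library are available. Lean on these libraries where they do the work, as an engineer would, in place of code of your own. Each camera call takes 0.05 s, during which the arm holds its last target.

## Working session

There is one attempt and no reset: what is moved stays moved. The work goes in short steps, Python scripts to look and compute and a tool call to move; the robot and the scene stay as the last step left them, time stands still between calls to the robot, and variables do not carry over. Pictures are saved under pics/ and viewed, and the job is handed in when it is done.

Besides the shell and the picture viewer there is one more tool, called after "Request:" as a command line: name --argument value ..., lists and objects as JSON in quotes. move_arm: Moves the arm, as the interface text tells. Its arguments: {"type":"object","properties":{"series":{"type":"array","items":{"type":"array","items":{"type":"array","items":{"type":"number"}}}}},"required":["series"]}

```bash
ls; mkdir -p pics
python3 - <<'E'
from station import r
import cv2
s=r.sense()
for k in s: print(k,s[k])
for n in ["scene","top","wrist"]:
    c=r.capture(n); cv2.imwrite(f"pics/{n}0.png",c["color"])
    print(n,{k:v for k,v in c.items() if k!="color"})
E
```

```text
pics
time_s 0.0
joints [ 9.02739928e+01  2.20907321e+01  3.82888264e-01 -2.87538559e-02
 -6.84107175e+01 -1.48159022e+01]
joint_velocities [ 0.03660939  0.01931176 -0.04598448  0.01378556 -0.02357585  0.01615309]
effort [-8.56093102e-04 -3.90659451e+01  1.87404907e+01  4.21999678e+00
  1.09770408e-02 -1.94556237e-04]
tcp_pos [0.15676837 0.60442397 0.22148174]
ee_rot [[-2.51266814e-01 -9.67917754e-01 -4.56741791e-04]
 [-9.67915541e-01  2.51267217e-01 -2.07144861e-03]
 [ 2.11975612e-03 -7.83988149e-05 -9.99997750e-01]]
wrist_force [ 0.20108735 -0.53786812  0.2365199 ]
moment [-0.01487008  0.03904597  0.00656869]
gripper_width 1.0014245398159034
scene {'fx': 404.93440358168687, 'fy': 404.93440358168687, 'cx': 264.6842424844643, 'cy': 206.6055319050333, 'rvec': array([ 1.26023714,  2.21194421, -0.97338954]), 'tvec': array([ 0.2900931 , -0.27603322,  1.27912227])}
top {'fx': 388.24920105153353, 'fy': 388.24920105153353, 'cx': 274.0581494730224, 'cy': 209.0128262951894, 'rvec': array([ 2.2159702 , -1.99453452,  0.21510861]), 'tvec': array([-0.06485579,  0.56236895,  0.65917711])}
wrist {'fx': 325.19226210127806, 'fy': 325.19226210127806, 'cx': 278.16972852533144, 'cy': 206.78555347252524, 'tool_from_camera': array([[ 9.99999383e-01, -8.98711471e-04,  6.52710272e-04,
        -1.30029148e-03],
       [ 6.98482305e-04,  9.65723624e-01,  2.59571560e-01,
        -7.12812337e-02],
       [-8.63617668e-04, -2.59570944e-01,  9.65723656e-01,
        -1.62314396e-01],
       [ 0.00000000e+00,  0.00000000e+00,  0.00000000e+00,
         1.00000000e+00]])}
```

View pics/scene0.png

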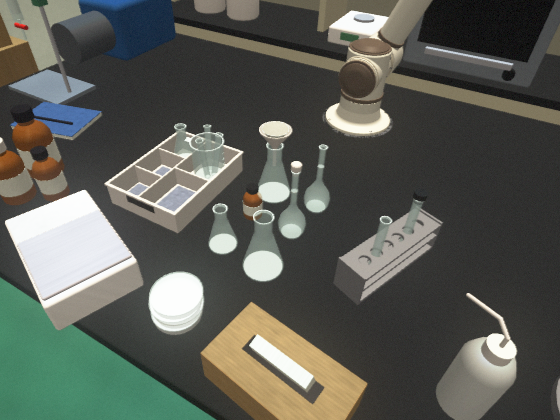

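View pics/top0.png

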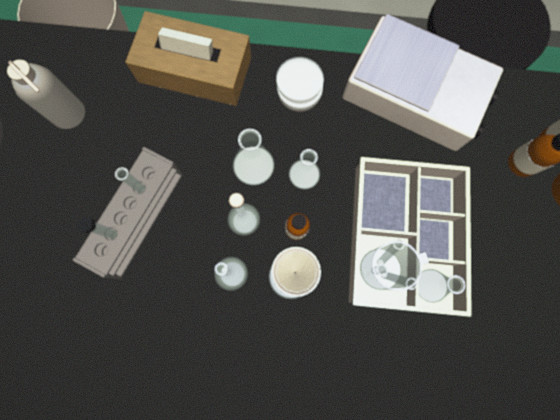

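View pics/wrist0.png

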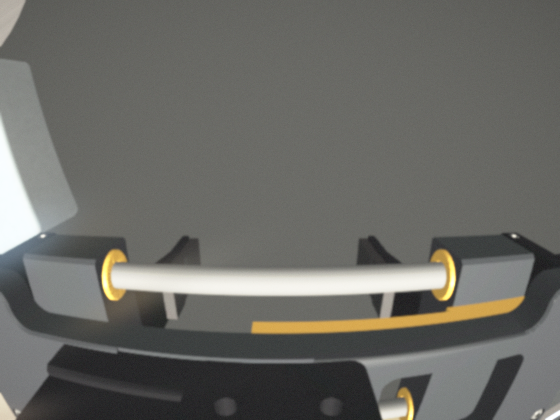

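The scene and top views show everything. In the top view the open rims are big flask (249,139), small flask (309,157), vol flask (221,269) and tube (121,174). The beaker is near (390,265) and the collected flask near (440,285). Next I'll measure these on zoomed crops.

```bash
cat > h.py <<'E'
import numpy as np, cv2
from station import r
def cam(n):
    c=r.capture(n); R=cv2.Rodrigues(c["rvec"])[0]; t=np.array(c["tvec"]).ravel()
    return c,R,t
def plane(c,px,z):
    R=cv2.Rodrigues(c["rvec"])[0]; t=np.array(c["tvec"]).ravel()
    o=-R.T@t; d=R.T@np.array([(px[0]-c["cx"])/c["fx"],(px[1]-c["cy"])/c["fy"],1])
    return o+d*(z-o[2])/d[2]
def proj(c,P):
    R=cv2.Rodrigues(c["rvec"])[0]; t=np.array(c["tvec"]).ravel()
    q=R@np.array(P)+t; return np.array([c["cx"]+c["fx"]*q[0]/q[2],c["cy"]+c["fy"]*q[1]/q[2]])
def crop(c,x0,y0,x1,y1,s,name):
    im=cv2.resize(c["color"][y0:y1,x0:x1],None,fx=s,fy=s,interpolation=cv2.INTER_CUBIC); cv2.imwrite("pics/"+name,im)
E
python3 - <<'E'
from h import *
c,R,t=cam("top"); print("top at",-R.T@t)
for n,p,z in [("big",(249,139),.14),("small",(309,157),.105),("vol",(221,269),.17),("tube",(121,174),.158),("fun",(296,271),.183),("stopvol",(237,200),.188),("c1",(362,158),.06),("c2",(470,165),.06),("c3",(470,315),.06),("c4",(351,306),.06)]:
    print(n,plane(c,p,z).round(4))
crop(c,70,110,330,310,3,"t1.png"); crop(c,340,150,480,320,4,"t2.png")
s,R,t=cam("scene"); print("scene at",-R.T@t)
crop(s,100,110,300,290,4,"s1.png"); crop(s,200,110,450,310,3,"s2.png")
E
```

```text
top at [ 0.41704792 -0.01779708  0.76205897]
big [0.6657 0.0482 0.14  ]
small [ 0.6572 -0.0583  0.105 ]
vol [0.4422 0.0625 0.17  ]
tube [0.5767 0.2452 0.158 ]
fun [ 0.4503 -0.0496  0.183 ]
stopvol [0.5468 0.0497 0.188 ]
c1 [ 0.6823 -0.1617  0.06  ]
c2 [ 0.6901 -0.3667  0.06  ]
c3 [ 0.4134 -0.3666  0.06  ]
c4 [ 0.4069 -0.1582  0.06  ]
scene at [1.12909581 0.31612503 0.64939182]
```

View pics/t1.png

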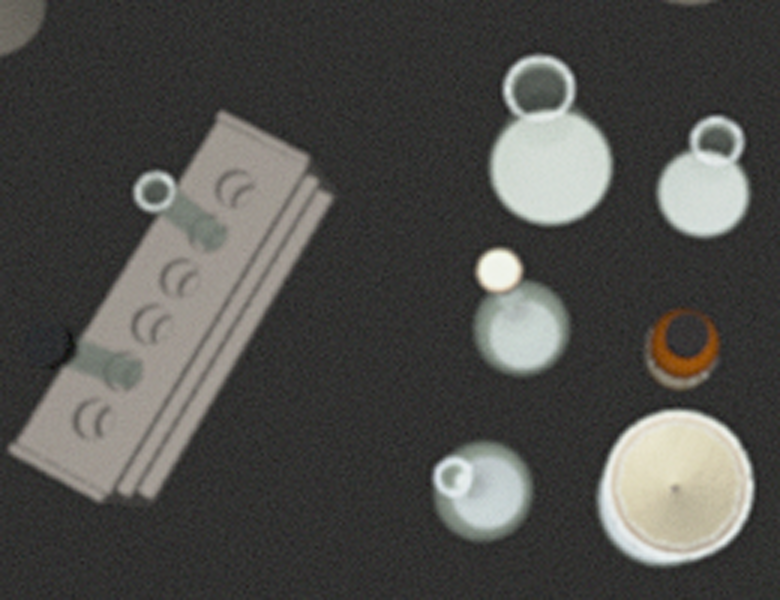

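View pics/t2.png

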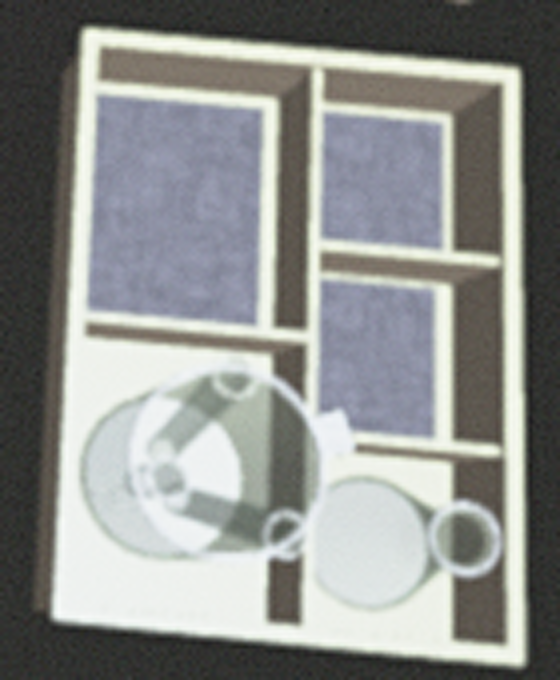

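View pics/s1.png

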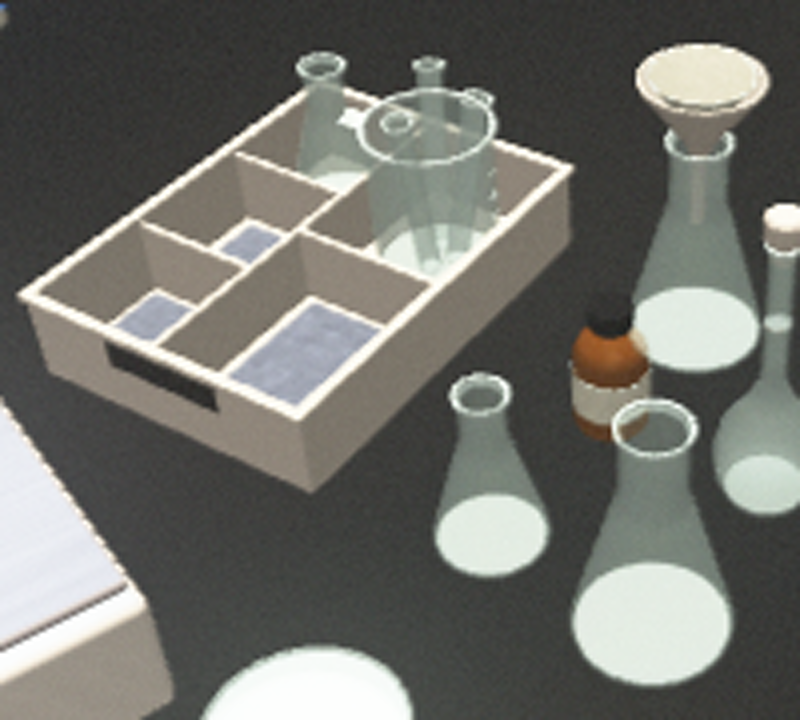

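View pics/s2.png

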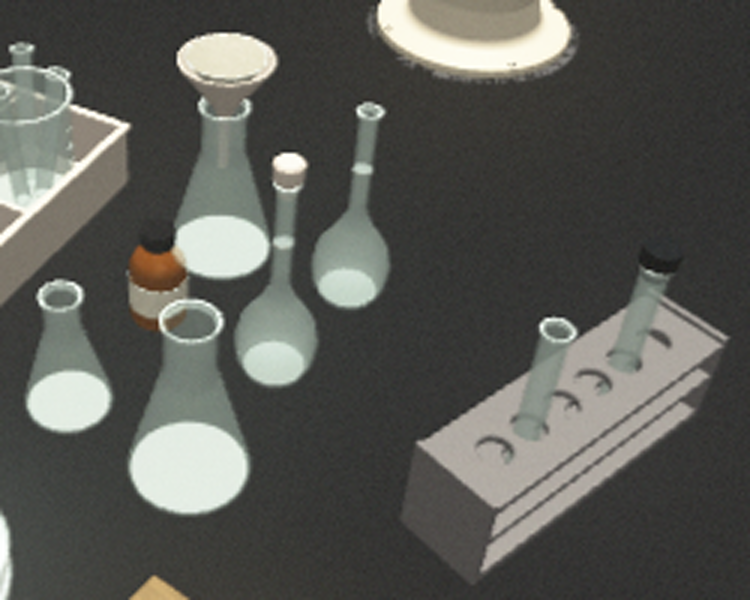

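```bash
cat > m.py <<'E'
from h import *
def tri(ct,pt,cs,ps):
    Ms=[];u=[]
    for c,p in ((ct,pt),(cs,ps)):
        R=cv2.Rodrigues(c["rvec"])[0]; t=np.array(c["tvec"]).reshape(3,1)
        K=np.array([[c["fx"],0,c["cx"]],[0,c["fy"],c["cy"]],[0,0,1]])
        Ms.append(K@np.hstack([R,t])); u.append(np.array(p,float).reshape(2,1))
    X=cv2.triangulatePoints(Ms[0],Ms[1],u[0],u[1]).ravel(); return X[:3]/X[3]
def uz(p,s,o): return ((p[0]+.5)/s-.5+o[0],(p[1]+.5)/s-.5+o[1])
T1=lambda a,b:uz((a,b),3,(70,110)); T2=lambda a,b:uz((a,b),4,(340,150))
S1=lambda a,b:uz((a,b),4,(100,110)); S2=lambda a,b:uz((a,b),3,(200,110))
E
python3 - <<'E'
from m import *
ct=cam("top")[0]; cs=cam("scene")[0]
for n,a,b,z in [("big",T1(539,88),S1(654,428),.14),("small",T1(717,141),S1(480,395),.105),("vol",T1(453,477),S2(370,110),.17),("tube",T1(155,190),S2(557,330),.158),
 ("stopvol",T1(499,270),S2(289,160),.188),("fun",T1(680,482),S2(227,55),.183),("beaker",T2(227,460),S1(427,127),.11),("spout",T2(350,432),S1(345,118),.11),("coll",T2(466,538),S1(321,67),.11),
 ("c++",T2(82,28),S1(310,418),.06),("c+-",T2(523,67),S1(19,294),.06),("c--",T2(524,664),S1(337,86),.06),("c-+",T2(50,622),S1(573,168),.06),
 ("tubetop a",T2(237,378),S1(396,122),.135),("tubetop b",T2(287,533),S1(428,65),.135)]:
    print(n,tri(ct,a,cs,b).round(4),"top@z",plane(ct,a,z).round(4)[:2],"scene@z",plane(cs,b,z).round(4)[:2])
# rack holes top row in top view at z=.074
for p in [(236,188),(181,278),(152,325),(95,419)]: print(plane(ct,T1(*p),.074).round(4))
# bottoms
for n,p in [("big",(551,167)),("small",(703,193)),("vol",(490,492)),("stopvol",(524,330))]: print(n,plane(ct,T1(*p),0).round(4))
E
```

```text
big [0.6653 0.0479 0.1406] top@z [0.6657 0.0477] scene@z [0.6647 0.0478]
small [ 0.6573 -0.0572  0.1053] top@z [ 0.6577 -0.0577] scene@z [ 0.6569 -0.0569]
vol [0.4424 0.0631 0.1715] top@z [0.4426 0.0631] scene@z [0.4401 0.0625]
tube [0.5781 0.245  0.1588] top@z [0.5784 0.245 ] scene@z [0.577  0.2451]
stopvol [0.5469 0.0513 0.1886] top@z [0.5471 0.0512] scene@z [0.5461 0.0511]
fun [ 0.4507 -0.049   0.185 ] top@z [ 0.4513 -0.05  ] scene@z [ 0.4475 -0.0496]
beaker [ 0.4821 -0.2186  0.1108] top@z [ 0.4825 -0.2193] scene@z [ 0.4811 -0.2188]
spout [ 0.4988 -0.2689  0.1098] top@z [ 0.4995 -0.2702] scene@z [ 0.4989 -0.2671]
coll [ 0.4603 -0.3181  0.11  ] top@z [ 0.4608 -0.3189] scene@z [ 0.4603 -0.3171]
c++ [ 0.682  -0.1548  0.0631] top@z [ 0.6847 -0.158 ] scene@z [ 0.6792 -0.1543]
c+- [ 0.6854 -0.3646  0.062 ] top@z [ 0.6875 -0.3674] scene@z [ 0.6839 -0.3643]
c-- [ 0.4085 -0.3623  0.0573] top@z [ 0.4124 -0.3677] scene@z [ 0.412  -0.3508]
c-+ [ 0.409  -0.1612  0.0586] top@z [ 0.4086 -0.16  ] scene@z [ 0.411  -0.1608]
tubetop a [ 0.5137 -0.2148  0.1329] top@z [ 0.5134 -0.2143] scene@z [ 0.5162 -0.2124]
tubetop b [ 0.4535 -0.2366  0.1332] top@z [ 0.4536 -0.2364] scene@z [ 0.4558 -0.2342]
[0.6073 0.2323 0.074 ]
[0.5477 0.2556 0.074 ]
[0.5174 0.2676 0.074 ]
[0.4582 0.2905 0.074 ]
big [0.6654 0.0475 0.    ]
small [ 0.658  -0.0578  0.    ]
vol [0.4429 0.0613 0.    ]
stopvol [0.5508 0.0522 0.    ]
```

```bash
cat >> h.py <<'E'
def st():
    s=r.sense(); return s
def go(target,th=None):
    """remaining shift in tool axes (cm) from measured pose to world target; and turn about tool z to jaw angle th"""
    s=r.sense(); R=np.array(s["ee_rot"]); d=R.T@(np.array(target)-s["tcp_pos"])*100
    a=np.degrees(np.arctan2(R[1,0],R[0,0]))
    print("t",round(s["time_s"],2),"tcp",np.round(s["tcp_pos"],4),"jaw",round(a,2),"tilt z",R[:,2].round(4),"F",np.round(s["wrist_force"],1),"w",round(s["gripper_width"]*87,1))
    print("  need cm",d.round(2), "wz", None if th is None else round(-(((th-a)+180)%360-180),2),"joints",np.round(s["joints"],0))
E
python3 - <<'E'
from m import *
ct=cam("top")[0]
crop(ct,340,150,480,320,5,"t3.png")
# partition points (t2 px) at z .055 : x=0 large partition ends, divider
for n,p in [("largepart L",(85,328)),("largepart R",(310,337)),("smallpart1 R",(500,262)),("smallpart1 L",(322,246)),("smallpart2 R",(502,450)),("div top",(318,70))]: print(n,plane(ct,T2(*p),.055).round(4))
for n,p in [("liner big TL",(97,95)),("TR",(262,108)),("BR",(257,325)),("BL",(88,312)),("s+ TL",(322,112)),("TR",(444,122)),("BR",(440,247)),("BL",(320,240))]: print(n,plane(ct,T2(*p),.005).round(4))
E
```

```text
largepart L [ 0.5415 -0.1688  0.055 ]
largepart R [ 0.5482 -0.2721  0.055 ]
smallpart1 R [ 0.5928 -0.3592  0.055 ]
smallpart1 L [ 0.5917 -0.2765  0.055 ]
smallpart2 R [ 0.5056 -0.3603  0.055 ]
div top [ 0.6775 -0.2723  0.055 ]
liner big TL [ 0.6706 -0.1786  0.005 ]
TR [ 0.6726 -0.2625  0.005 ]
BR [ 0.5607 -0.2639  0.005 ]
BL [ 0.5584 -0.1805  0.005 ]
s+ TL [ 0.6737 -0.2929  0.005 ]
TR [ 0.675  -0.3548  0.005 ]
BR [ 0.6097 -0.3534  0.005 ]
BL [ 0.607  -0.2937  0.005 ]
```

Request:
move_arm --series '[[[0,0,0,0,0,-7.3,1],[0,0,0,0,0,-7.3,1],[2,-2,0,0,0,0,1],[4,-3.6,0,0,0,0,1],[4,-3.6,0,0,0,0,1],[4,-3.6,0,0,0,0,1],[4,-3.6,0,0,0,0,1],[4,-3.6,0,0,0,0,1],[4,-3.6,0,0,0,0,1],[4,-3.6,0,0,0,0,1],[4,-3.6,0,0,0,0,1],[4,-3.6,0,0,0,0,1]]]'

```text
time_s: 1.9
tcp_pos: [0.5021, 0.2227, 0.2229]
ee_rot: [[-0.001, -1.0, 0.0], [-1.0, 0.001, 0.0], [-0.0, -0.0, -1.0]]
wrist_force: [-0.2, -0.4, -0.1]
gripper_width: 1.002
```

Request:
move_arm --series '[[[4,-3.7,0,0,0,0,1],[4,-3.7,0,0,0,0,1],[4,-3.7,0,0,0,0,1],[3.5,-3.2,0,0,0,0,1],[2,-2,0,0,0,0,1],[0,0,0,0,0,0,1],[0,0,0,0,0,0,1]]]'

```text
time_s: 2.78
tcp_pos: [0.6637, 0.05, 0.2225]
ee_rot: [[-0.0, -1.0, -0.001], [-1.0, 0.0, 0.0], [-0.0, 0.001, -1.0]]
wrist_force: [0.0, 0.6, 0.6]
gripper_width: 0.999
```

Run:
```python
from h import *
go((.6655,.0478,.099),-90)
c=r.capture("wrist"); cv2.imwrite("pics/w1.png",c["color"])
```

```text
t 2.77 tcp [0.6637 0.05   0.2225] jaw -90.0 tilt z [-6.e-04  0.e+00 -1.e+00] F [0.  0.6 0.6] w 86.9
  need cm [ 0.22 -0.18 12.35] wz -0.0 joints [ 18.  26.   7.  -0. -71.  72.]
```

View pics/w1.png

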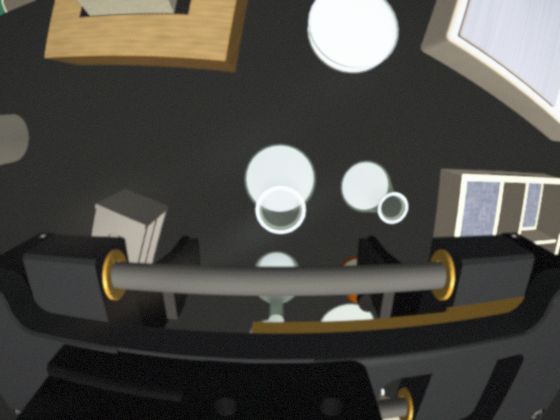

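The wrist view shows the big flask's rim at (280,209), centred between the fingers, and the small flask's rim at (392,208). I'll descend and grip.

Request:
move_arm --series '[[[0.2,-0.2,1.5,0,0,0,1],[0,0,3,0,0,0,1],[0,0,3,0,0,0,1],[0,0,3,0,0,0,1],[0,0,1.6,0,0,0,0.6],[0,0,0.2,0,0,0,0.1],[0,0,0,0,0,0,-0.1],[0,0,0,0,0,0,-0.4],[0,0,0,0,0,0,-0.6],[0,0,0,0,0,0,-1],[0,0,0,0,0,0,-1]]]'

```text
time_s: 4.2
tcp_pos: [0.6666, 0.0484, 0.1]
ee_rot: [[0.001, -1.0, 0.001], [-1.0, -0.001, 0.0], [-0.0, -0.001, -1.0]]
wrist_force: [-0.5, 1.1, 2.3]
gripper_width: 0.383
```

Run:
```python
from h import *
go((.6655,.0478,.099),-90)
```

```text
t 4.2 tcp [0.6666 0.0484 0.1   ] jaw -89.94 tilt z [ 6.e-04  0.e+00 -1.e+00] F [-0.5  1.1  2.3] w 33.3
  need cm [0.06 0.11 0.1 ] wz 0.06 joints [ 18.  32.  -2.   0. -56.  72.]
```

Request:
move_arm --series '[[[0,0,-0.5,0,0,0,-1],[0,0,-2,0,0,0,-1],[0,0,-3.5,0,0,0,-1],[0,0,-3.5,0,0,0,-1],[0,0,-2.5,0,0,0,-1],[1,0.2,-1,0,0,0,-1],[3,0.6,0,0,0,0,-1],[4,0.8,0,0,0,0,-1],[4,0.8,0,0,0,0,-1],[4,0.8,0,0,0,0,-1],[4,0.8,0,0,0,0,-1],[3,0.6,0,0,0,0,-1]]]'

```text
time_s: 5.7
tcp_pos: [0.6192, -0.1836, 0.2282]
ee_rot: [[-0.001, -1.0, -0.003], [-1.0, 0.001, 0.001], [-0.001, 0.003, -1.0]]
wrist_force: [1.1, 0.4, -0.9]
gripper_width: 0.383
```

Request:
move_arm --series '[[[2,0.4,0,0,0,0,-1],[1.3,0.3,0,0,0,0,-1],[0,0,0,0,0,0,-1],[0,0,0,0,0,0,-1]]]'

```text
time_s: 6.2
tcp_pos: [0.614, -0.2138, 0.2295]
ee_rot: [[0.002, -1.0, -0.0], [-1.0, -0.002, 0.0], [-0.0, -0.0, -1.0]]
wrist_force: [-0.3, 0.5, -1.8]
gripper_width: 0.382
```

Run:
```python
from h import *
go((.614,-.2185,.106),-90)
for n in ["top","scene"]:
    c=r.capture(n); cv2.imwrite(f"pics/{n}1.png",c["color"])
```

```text
t 6.2 tcp [ 0.614  -0.2138  0.2295] jaw -89.89 tilt z [-0.e+00  3.e-04 -1.e+00] F [-0.3  0.5 -1.8] w 33.2
  need cm [ 0.47 -0.   12.35] wz 0.11 joints [ -5.  24.   5.  -0. -71.  95.]
```

View pics/scene1.png

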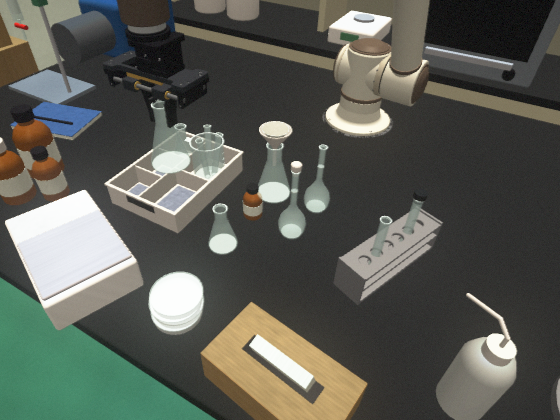

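View pics/top1.png

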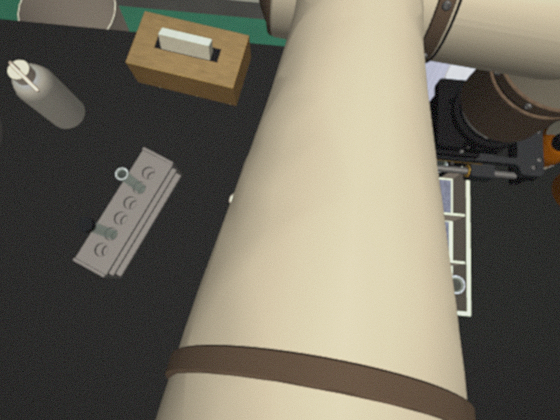

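The scene view shows the big flask held upright above the carrier at about (170,140), and nothing else has moved. Lowering it.

Request:
move_arm --series '[[[0.45,0,1,0,0,0,-1],[0,0,2.5,0,0,0,-1],[0,0,3,0,0,0,-1],[0,0,2.5,0,0,0,-1],[0,0,1.5,0,0,0,-1],[0,0,0.7,0,0,0,-1],[0,0,0.4,0,0,0,-1],[0,0,0.3,0,0,0,-1],[0,0,0.2,0,0,0,-1],[0,0,0,0,0,0,-1],[0,0,0,0,0,0,-1]]]'

```text
time_s: 7.68
tcp_pos: [0.6139, -0.2191, 0.1088]
ee_rot: [[0.001, -1.0, 0.001], [-1.0, -0.001, -0.0], [0.0, -0.001, -1.0]]
wrist_force: [0.3, 0.4, -1.8]
gripper_width: 0.381
```

Run:
```python
from h import *
go((.614,-.2185,.106),-90)
c=r.capture("scene"); crop(c,90,70,290,220,4,"s3.png")
```

```text
t 7.67 tcp [ 0.6139 -0.2191  0.1088] jaw -89.94 tilt z [ 5.e-04 -1.e-04 -1.e+00] F [ 0.3  0.4 -1.8] w 33.2
  need cm [-0.06 -0.01  0.28] wz 0.06 joints [ -5.  30.  -4.   0. -56.  96.]
```

View pics/s3.png

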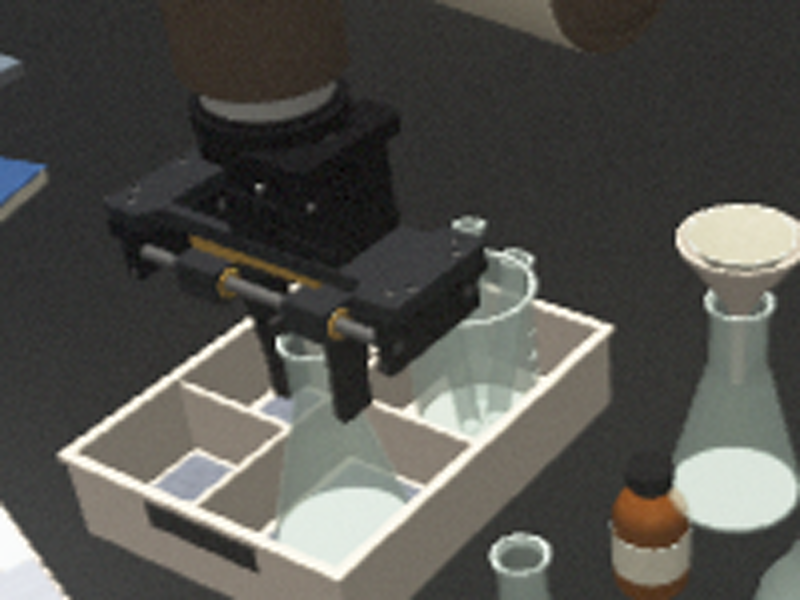

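Request:
move_arm --series '[[[0,0,0.15,0,0,0,-1],[0,0,0.1,0,0,0,-1],[0,0,0,0,0,0,-1],[0,0,0,0,0,0,-0.1],[0,0,0,0,0,0,0.2],[0,0,0,0,0,0,0.3],[0,0,0,0,0,0,0.3],[0,0,-1,0,0,0,0.3],[0,0,-3,0,0,0,0.3],[0,0,-4,0,0,0,0.3],[0,0,-3,0,0,0,0.5],[0,0,0,0,0,10,0.5]]]'

```text
time_s: 9.22
tcp_pos: [0.6155, -0.2196, 0.2208]
ee_rot: [[-0.177, -0.984, 0.008], [-0.984, 0.177, -0.002], [0.0, -0.008, -1.0]]
wrist_force: [0.3, 0.6, -1.2]
gripper_width: 0.734
```

Request:
move_arm --series '[[[0,0,0,0,0,10,0.5],[0,0,0,0,0,10,0.5],[0,0,0,0,0,10,0.5],[0,0,0,0,0,10,0.5],[0,0,0,0,0,10,0.5],[0,0,0,0,0,10,0.5],[0,0,0,0,0,10,0.5],[0,0,0,0,0,10,0.5],[0,0,0,0,0,0,0.5]]]'

```text
time_s: 10.35
tcp_pos: [0.6139, -0.2191, 0.2168]
ee_rot: [[-1.0, -0.003, 0.001], [-0.003, 1.0, -0.0], [-0.001, -0.0, -1.0]]
wrist_force: [-0.4, -0.8, -0.2]
gripper_width: 0.753
```

Run:
```python
from h import *
go((.6575,-.0575,.072),180)
c=r.capture("scene"); crop(c,90,70,290,220,4,"s4.png")
```

```text
t 10.35 tcp [ 0.6139 -0.2191  0.2168] jaw -179.82 tilt z [ 1.e-03 -2.e-04 -1.e+00] F [-0.4 -0.8 -0.2] w 65.5
  need cm [-4.4  16.15 14.48] wz 0.18 joints [ -5.  25.   4.   0. -69.   6.]
```

View pics/s4.png

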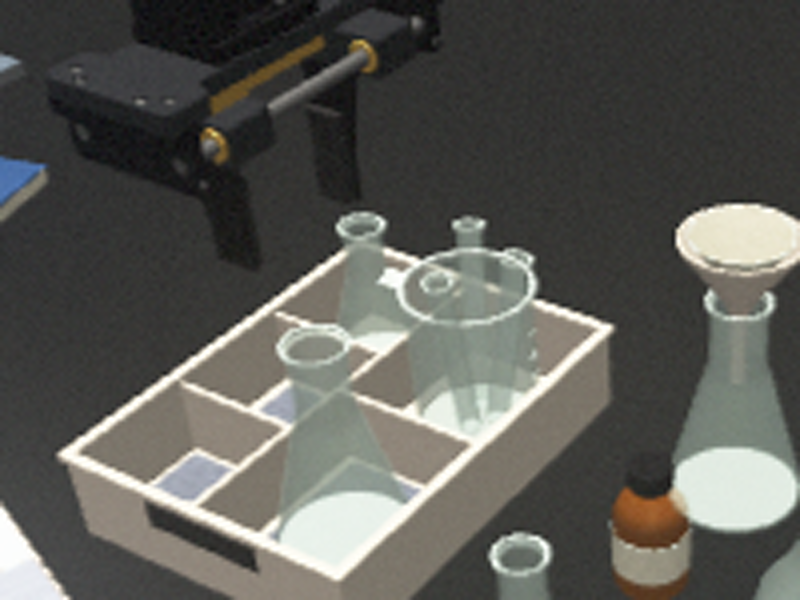

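The big flask stands upright in its cell and the neighbours haven't moved. Next, the small flask.

Request:
move_arm --series '[[[-0.4,1.5,0,0,0,0,0.5],[-1,4,0,0,0,0,0.5],[-1.1,4,0,0,0,0,0.5],[-1.1,4,0,0,0,0,0.5],[-0.5,1.9,0,0,0,0,0.5],[-0.3,0.7,1.5,0,0,0,0.5],[0,0,3,0,0,0,0.5],[0,0,3,0,0,0,0.5],[0,0,1,0,0,0,0.5],[0,0,0,0,0,0,0.5],[0,0,0,0,0,0,0.5]]]'

```text
time_s: 11.78
tcp_pos: [0.6584, -0.0583, 0.1324]
ee_rot: [[-1.0, -0.001, 0.002], [-0.001, 1.0, -0.0], [-0.002, -0.0, -1.0]]
wrist_force: [0.1, -0.9, 0.3]
gripper_width: 0.749
```

Run:
```python
from m import *
go((.6575,-.0575,.072),180)
c=r.capture("scene"); print("big rim now",plane(c,uz((315,346),4,(90,70)),.145))
c=r.capture("wrist"); cv2.imwrite("pics/w2.png",c["color"])
```

```text
t 11.78 tcp [ 0.6584 -0.0583  0.1324] jaw -179.94 tilt z [ 2.5e-03 -1.0e-04 -1.0e+00] F [ 0.1 -0.9  0.3] w 65.2
  need cm [0.11 0.08 6.04] wz 0.06 joints [  9.  29.  -1.   0. -59.  -9.]
big rim now [ 0.61184676 -0.21925491  0.145     ]
```

View pics/w2.png

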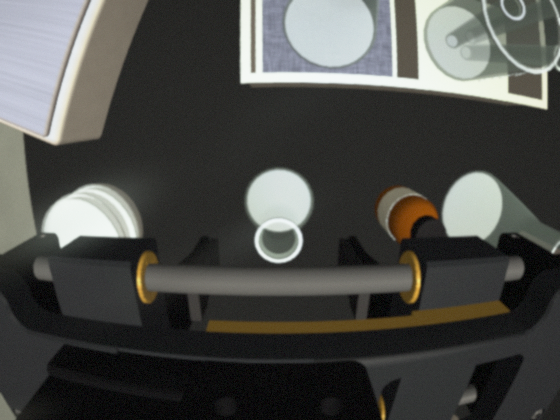

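The small flask's rim is at (278,240), centred between the fingers, and the petri dishes and amber bottle are clear of them. Going down to grip.

Request:
move_arm --series '[[[0.1,0.1,2,0,0,0,0.5],[0,0,2.5,0,0,0,0.5],[0,0,1.3,0,0,0,0.5],[0,0,0.3,0,0,0,0.2],[0,0,0,0,0,0,-0.1],[0,0,0,0,0,0,-0.4],[0,0,0,0,0,0,-0.7],[0,0,0,0,0,0,-1],[0,0,0,0,0,0,-1],[0,0,0,0,0,0,-1]]]'

```text
time_s: 13.12
tcp_pos: [0.657, -0.057, 0.0705]
ee_rot: [[-1.0, -0.001, 0.001], [-0.001, 1.0, -0.0], [-0.001, -0.0, -1.0]]
wrist_force: [1.0, -0.3, 2.6]
gripper_width: 0.287
```

Run:
```python
from m import *
go((.636,-.3165,.2),180)
```

```text
t 13.12 tcp [ 0.657  -0.057   0.0705] jaw -179.93 tilt z [ 1.2e-03 -1.0e-04 -1.0e+00] F [ 1.  -0.3  2.6] w 24.9
  need cm [  2.12 -25.95 -12.95] wz 0.07 joints [  9.  33.  -5.   0. -52.  -9.]
```

Request:
move_arm --series '[[[0,0,-0.5,0,0,0,-1],[0,0,-2.5,0,0,0,-1],[0,0,-4,0,0,0,-1],[0,0,-4,0,0,0,-1],[0,0,-3.5,0,0,0,-1],[0,-1,-2,0,0,0,-1],[0.3,-3,0,0,0,0,-1],[0.4,-4.5,0,0,0,0,-1],[0.4,-4.5,0,0,0,0,-1],[0.4,-4.5,0,0,0,0,-1],[0.3,-4,0,0,0,0,-1],[0.3,-3,0,0,0,0,-1]]]'

```text
time_s: 14.62
tcp_pos: [0.6349, -0.3036, 0.2343]
ee_rot: [[-1.0, 0.0, -0.002], [0.0, 1.0, 0.001], [0.002, 0.001, -1.0]]
wrist_force: [-0.1, -0.4, -0.8]
gripper_width: 0.279
```

Request:
move_arm --series '[[[0,-1.4,0,0,0,0,-1],[0,0,0,0,0,0,-1],[0,0,0,0,0,0,-1]]]'

```text
time_s: 15.0
tcp_pos: [0.636, -0.3149, 0.235]
ee_rot: [[-1.0, -0.002, -0.0], [-0.002, 1.0, 0.0], [0.0, 0.0, -1.0]]
wrist_force: [0.2, -0.0, -0.7]
gripper_width: 0.275
```

Run:
```python
from m import *
go((.636,-.3165,.0765),180)
```

```text
t 15.0 tcp [ 0.636  -0.3149  0.235 ] jaw -179.88 tilt z [-3.e-04  5.e-04 -1.e+00] F [ 0.2 -0.  -0.7] w 23.9
  need cm [-0.   -0.17 15.85] wz 0.12 joints [-13.  30.  15.  -0. -75.  13.]
```

Request:
move_arm --series '[[[0,-0.2,1,0,0,0,-1],[0,0,3,0,0,0,-1],[0,0,3.5,0,0,0,-1],[0,0,3.5,0,0,0,-1],[0,0,2.3,0,0,0,-1],[0,0,1,0,0,0,-1],[0,0,0.6,0,0,0,-1],[0,0,0.4,0,0,0,-1],[0,0,0.3,0,0,0,-1],[0,0,0,0,0,0,-1],[0,0,0,0,0,0,-1]]]'

```text
time_s: 16.38
tcp_pos: [0.6361, -0.3182, 0.0795]
ee_rot: [[-1.0, -0.001, 0.001], [-0.001, 1.0, -0.0], [-0.001, -0.0, -1.0]]
wrist_force: [0.1, 0.6, -0.2]
gripper_width: 0.281
```

Run:
```python
from m import *
go((.636,-.3165,.0765),180)
c=r.capture("scene"); crop(c,90,70,290,220,4,"s5.png")
```

```text
t 16.38 tcp [ 0.6361 -0.3182  0.0795] jaw -179.94 tilt z [ 8.e-04 -3.e-04 -1.e+00] F [ 0.1  0.6 -0.2] w 24.4
  need cm [0.01 0.17 0.3 ] wz 0.06 joints [-14.  37.   4.   0. -57.  14.]
```

View pics/s5.png

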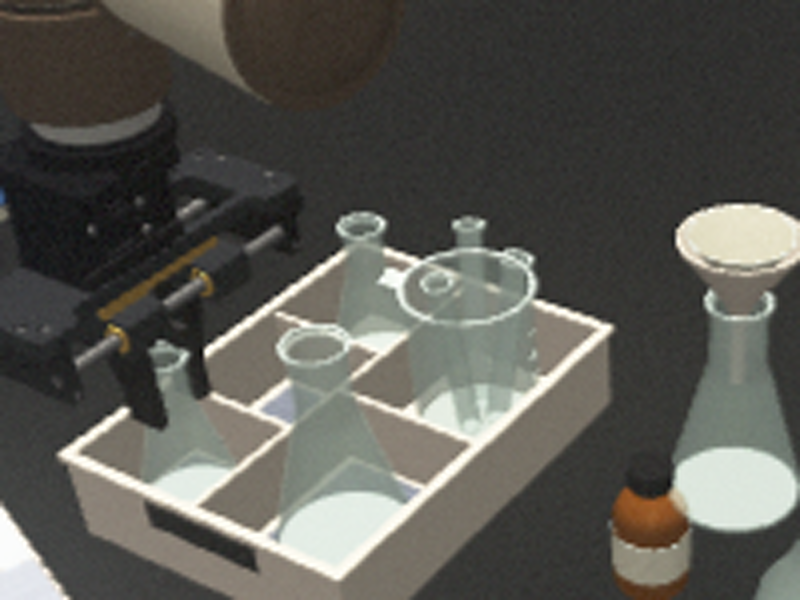

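The small flask hangs just above the floor of its cell, inside the walls. I'll set it down, release and lift.

Request:
move_arm --series '[[[0,0.15,0.2,0,0,0,-1],[0,0,0.1,0,0,0,-1],[0,0,0,0,0,0,-1],[0,0,0,0,0,0,-0.3],[0,0,0,0,0,0,0],[0,0,0,0,0,0,0],[0,0,0,0,0,0,0],[0,0,-1,0,0,0,0],[0,0,-3,0,0,0,0],[0,0,-4.5,0,0,0,0],[0,0,-4.5,0,0,0,0],[0,0,-3.5,0,0,0,0]]]'

```text
time_s: 17.92
tcp_pos: [0.6362, -0.3168, 0.2446]
ee_rot: [[-1.0, -0.001, 0.003], [-0.001, 1.0, -0.001], [-0.003, -0.001, -1.0]]
wrist_force: [1.0, -1.1, -0.2]
gripper_width: 0.5
```

Run:
```python
from m import *
go((.4425,.0628,.22),-135)
c=r.capture("scene"); crop(c,90,70,290,220,4,"s6.png")
```

```text
t 17.93 tcp [ 0.6362 -0.3168  0.2446] jaw -179.93 tilt z [ 0.0032 -0.0014 -1.    ] F [ 1.  -1.1 -0.2] w 43.5
  need cm [19.33 37.99  2.35] wz -44.93 joints [-13.  30.  16.   0. -76.  14.]
```

View pics/s6.png

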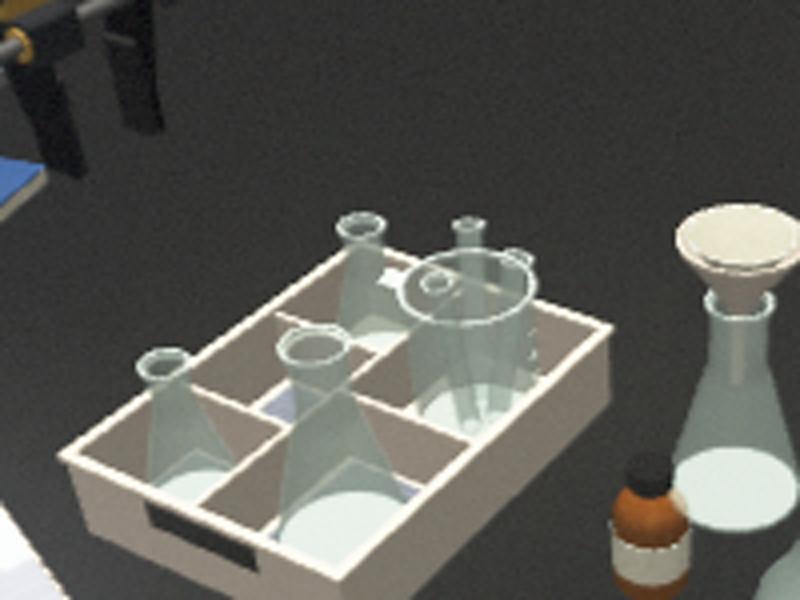

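The small flask stands in its cell. Next, the volumetric flask, travelling at z≈0.245.

Request:
move_arm --series '[[[1,2,0,0,0,0,0],[2,4,0,0,0,0,0],[2.2,4.4,0,0,0,0,0],[2.2,4.4,0,0,0,0,0],[2.2,4.4,0,0,0,0,0],[2.2,4.4,0,0,0,0,0],[2.2,4.4,0,0,0,0,0],[2.2,4.4,0,0,0,0,0],[2,3.6,0,0,0,0,0],[1.3,2,0,0,0,-9,0],[0,0,0,0,0,-9,0],[0,0,0,0,0,-9,0]]]'

```text
time_s: 19.48
tcp_pos: [0.4403, 0.0637, 0.2419]
ee_rot: [[-0.888, -0.461, 0.002], [-0.461, 0.888, 0.001], [-0.002, -0.0, -1.0]]
wrist_force: [0.0, 0.1, -0.7]
gripper_width: 0.498
```

Request:
move_arm --series '[[[0,0,0.5,0,0,-9,0],[0,0,1,0,0,-9,0],[0,0,0.5,0,0,0,0],[0,0,0,0,0,0,0],[0,0,0,0,0,0,0]]]'

```text
time_s: 20.1
tcp_pos: [0.4407, 0.0633, 0.2215]
ee_rot: [[-0.707, -0.707, 0.001], [-0.707, 0.707, 0.0], [-0.001, -0.0, -1.0]]
wrist_force: [-1.0, 0.5, -0.6]
gripper_width: 0.501
```

Run:
```python
from m import *
go((.4425,.0628,.126),-135)
c=r.capture("wrist"); cv2.imwrite("pics/w3.png",c["color"])
```

```text
t 20.1 tcp [0.4407 0.0633 0.2215] jaw -135.01 tilt z [ 8.e-04  2.e-04 -1.e+00] F [-1.   0.5 -0.6] w 43.6
  need cm [-0.08 -0.16  9.55] wz -0.01 joints [ 29.   4. -23.   0. -62.  16.]
```

View pics/w3.png

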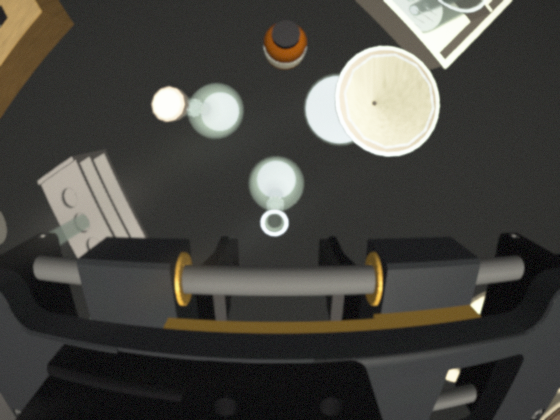

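The rim is at (274,222), centred between the fingers. The funnel (388,101) and the stopper (168,104) are clear of the fingers' path.

Request:
move_arm --series '[[[-0.1,-0.15,1,0,0,0,0],[0,0,2.5,0,0,0,0],[0,0,2.5,0,0,0,0],[0,0,2.3,0,0,0,0],[0,0,1,0,0,0,0],[0,0,0.2,0,0,0,-0.2],[0,0,0,0,0,0,-0.5],[0,0,0,0,0,0,-0.8],[0,0,0,0,0,0,-1],[0,0,0,0,0,0,-1],[0,0,0,0,0,0,-1]]]'

```text
time_s: 21.52
tcp_pos: [0.4425, 0.063, 0.1264]
ee_rot: [[-0.706, -0.708, 0.001], [-0.708, 0.706, 0.0], [-0.001, -0.0, -1.0]]
wrist_force: [-0.2, 0.9, 2.4]
gripper_width: 0.156
```

Run:
```python
from m import *
go((.4425,.0628,.126),-135)
```

```text
t 21.52 tcp [0.4425 0.063  0.1264] jaw -134.93 tilt z [ 9.e-04  3.e-04 -1.e+00] F [-0.2  0.9  2.4] w 13.5
  need cm [ 0.02 -0.02  0.04] wz 0.07 joints [ 29.  11. -31.   0. -48.  16.]
```

Request:
move_arm --series '[[[0,0,-0.5,0,0,0,-1],[0,0,-2.5,0,0,0,-1],[0,0,-4,0,0,0,-1],[0,0,-4,0,0,0,-1],[0,0,-4,0,0,0,-1],[0,0,-3.5,0,0,0,-1],[0,0,-2,0,0,0,-1],[0,0,-0.5,0,0,0,-1],[0,0,0,0,0,0,-1]]]'

```text
time_s: 22.65
tcp_pos: [0.4418, 0.0628, 0.3354]
ee_rot: [[-0.706, -0.708, -0.001], [-0.708, 0.706, -0.0], [0.001, 0.001, -1.0]]
wrist_force: [-0.0, 0.4, -0.6]
gripper_width: 0.155
```

Run:
```python
from m import *
go((.548,-.3165,.1314),-135)
c=r.capture("scene"); cv2.imwrite("pics/s7.png",c["color"])
```

```text
t 22.65 tcp [0.4418 0.0628 0.3354] jaw -134.95 tilt z [-0.0013 -0.     -1.    ] F [-0.   0.4 -0.6] w 13.5
  need cm [ 19.33 -34.34  20.39] wz 0.05 joints [ 29.   0. -11.  -0. -79.  16.]
```

View pics/s7.png

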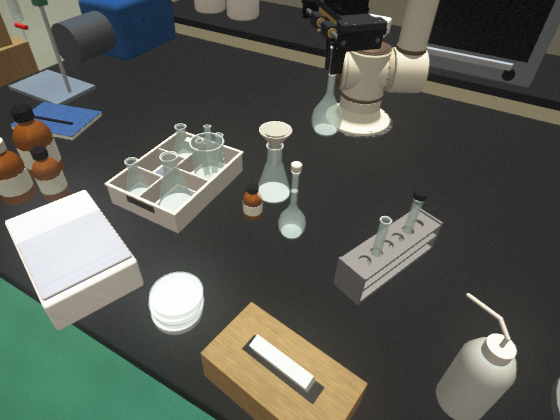

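The volumetric flask is held upright at about (326,110), well above the funnel. Moving it over the middle small cell.

Request:
move_arm --series '[[[0.7,-1.2,0,0,0,0,-1],[1.8,-3.2,0,0,0,0,-1],[2.3,-4.1,0,0,0,0,-1],[2.3,-4.1,0,0,0,0,-1],[2.3,-4.1,0,0,0,0,-1],[2.3,-4.1,0,0,0,0,-1],[2.3,-4.1,0,0,0,0,-1],[2.3,-4.1,0,0,0,0,-1],[1.8,-3.2,0,0,0,0,-1],[1.2,-2.1,0,0,0,0,-1],[0,0,1,0,0,0,-1],[0,0,3,0,0,0,-1]]]'

```text
time_s: 24.2
tcp_pos: [0.5487, -0.3166, 0.2959]
ee_rot: [[-0.707, -0.707, 0.002], [-0.707, 0.707, -0.001], [-0.001, -0.002, -1.0]]
wrist_force: [0.8, -0.0, -1.6]
gripper_width: 0.153
```

Request:
move_arm --series '[[[0,0,2,0,0,0,-1],[0,0,1,0,0,0,-1],[0,0,0,0,0,0,-1]]]'

```text
time_s: 24.58
tcp_pos: [0.5482, -0.3157, 0.2653]
ee_rot: [[-0.706, -0.708, -0.002], [-0.708, 0.706, 0.001], [0.001, 0.002, -1.0]]
wrist_force: [0.9, -0.1, -0.6]
gripper_width: 0.151
```

Run:
```python
from m import *
go((.548,-.3165,.1314),-135)
c=r.capture("scene"); crop(c,90,40,290,190,4,"s8.png")
```

```text
t 24.57 tcp [ 0.5482 -0.3157  0.2653] jaw -134.92 tilt z [-1.7e-03  5.0e-04 -1.0e+00] F [ 0.9 -0.1 -0.6] w 13.2
  need cm [ 0.06 -0.07 13.39] wz 0.08 joints [-15.  21.   6.  -0. -74.  60.]
```

View pics/s8.png

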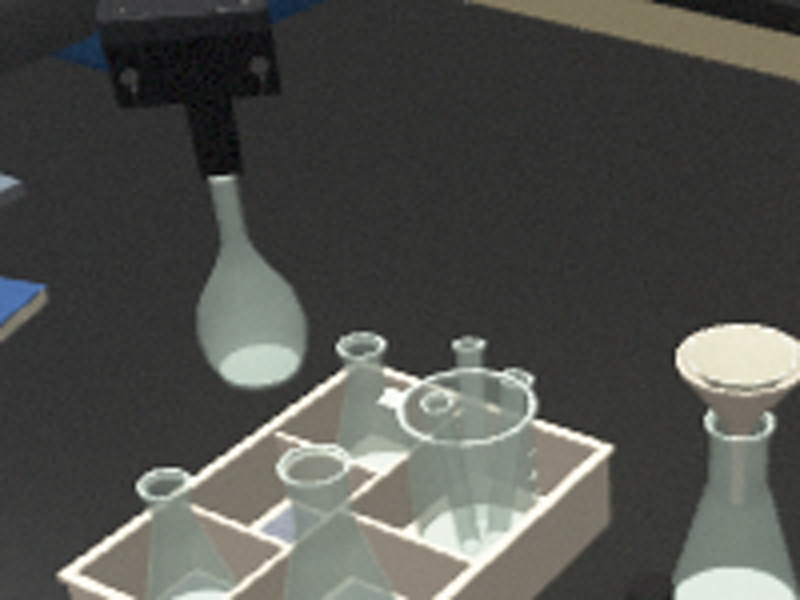

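Run:
```python
from m import *
c=r.capture("scene")
for z in (.139,.224): print((proj(c,(.548,-.3157,z))-[90,40])*4)
```

```text
[259.15526076 369.67611655]
[232.90154526 236.23159932]
```

Request:
move_arm --series '[[[0,-0.1,1,0,0,0,-1],[0,0,3,0,0,0,-1],[0,0,3,0,0,0,-1],[0,0,2.5,0,0,0,-1],[0,0,1.5,0,0,0,-1],[0,0,0.8,0,0,0,-1],[0,0,0.5,0,0,0,-1],[0,0,0.5,0,0,0,-1],[0,0,0.2,0,0,0,-1],[0,0,0,0,0,0,-1],[0,0,0,0,0,0,-1]]]'

```text
time_s: 26.05
tcp_pos: [0.5496, -0.3168, 0.1364]
ee_rot: [[-0.706, -0.708, 0.001], [-0.708, 0.706, -0.0], [-0.0, -0.001, -1.0]]
wrist_force: [0.5, -0.2, -0.1]
gripper_width: 0.149
```

Run:
```python
from m import *
go((.548,-.3165,.1314),-135)
c=r.capture("scene"); crop(c,90,70,290,220,4,"s9.png")
```

```text
t 26.05 tcp [ 0.5496 -0.3168  0.1364] jaw -134.94 tilt z [ 7.e-04 -3.e-04 -1.e+00] F [ 0.5 -0.2 -0.1] w 13.0
  need cm [0.09 0.13 0.5 ] wz 0.06 joints [-15.  27.  -5.   0. -58.  60.]
```

View pics/s9.png

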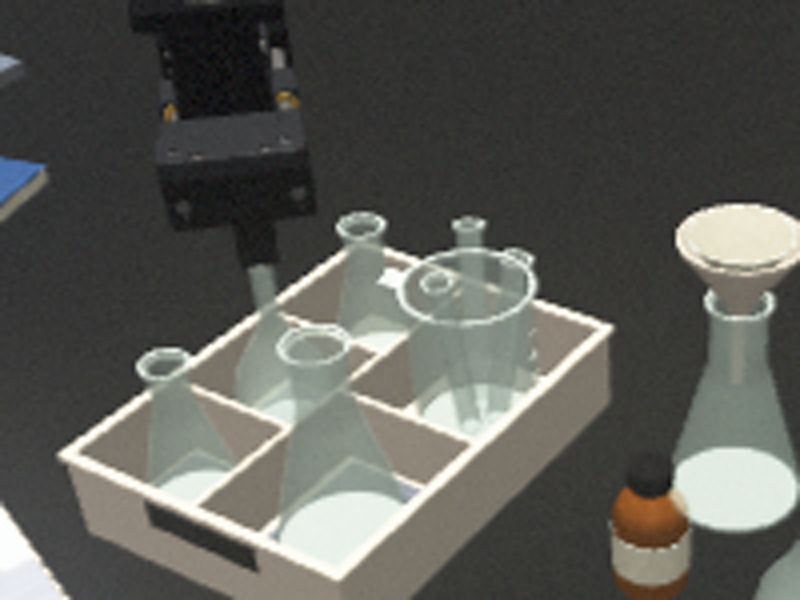

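The flask is inside the middle cell, about 5 mm above the floor. Lowering the rest gently.

Request:
move_arm --series '[[[0.1,0.1,0.2,0,0,0,-1],[0,0,0.15,0,0,0,-1],[0,0,0.1,0,0,0,-1],[0,0,0.05,0,0,0,-1],[0,0,0,0,0,0,-1],[0,0,0,0,0,0,-1]]]'

```text
time_s: 26.85
tcp_pos: [0.548, -0.3168, 0.1315]
ee_rot: [[-0.706, -0.708, 0.0], [-0.708, 0.706, -0.0], [-0.0, -0.0, -1.0]]
wrist_force: [-0.7, 0.7, 3.8]
gripper_width: 0.152
```

Contact felt (+3.8 N). Release and lift.

Request:
move_arm --series '[[[0,0,0,0,0,0,-0.5],[0,0,0,0,0,0,-0.2],[0,0,0,0,0,0,-0.2],[0,0,-0.5,0,0,0,-0.2],[0,0,-2,0,0,0,-0.2],[0,0,-3.5,0,0,0,-0.2],[0,0,-3.5,0,0,0,-0.2],[0,0,-1.5,0,0,-8,-0.2],[0,0,0,0,0,-8,-0.2],[0,0,0,0,0,-8,-0.2],[0,0,0,0,0,-8,-0.2],[0,0,0,0,0,-8,-0.2]]]'

```text
time_s: 28.35
tcp_pos: [0.548, -0.3168, 0.2414]
ee_rot: [[-0.082, -0.997, 0.0], [-0.997, 0.082, -0.0], [0.0, -0.0, -1.0]]
wrist_force: [0.3, -0.1, 0.1]
gripper_width: 0.4
```

Request:
move_arm --series '[[[0,0,0,0,0,-8,-0.2],[0,0,0,0,0,-8,-0.2],[0,0,0,0,0,-8,-0.2],[0,0,0,0,0,0,-0.2]]]'

```text
time_s: 28.85
tcp_pos: [0.548, -0.3167, 0.2414]
ee_rot: [[0.325, -0.946, 0.0], [-0.946, -0.325, -0.0], [0.0, -0.0, -1.0]]
wrist_force: [-0.1, -0.7, 0.4]
gripper_width: 0.4
```

Run:
```python
from m import *
go((.578,.245,.119),-71)
c=r.capture("scene"); crop(c,90,70,290,220,4,"s10.png")
```

```text
t 28.85 tcp [ 0.548  -0.3167  0.2414] jaw -71.03 tilt z [ 4.e-04 -2.e-04 -1.e+00] F [-0.1 -0.7  0.4] w 34.8
  need cm [-52.15 -21.09  12.23] wz -0.03 joints [-15.  22.   3.   0. -71. 124.]
```

View pics/s10.png

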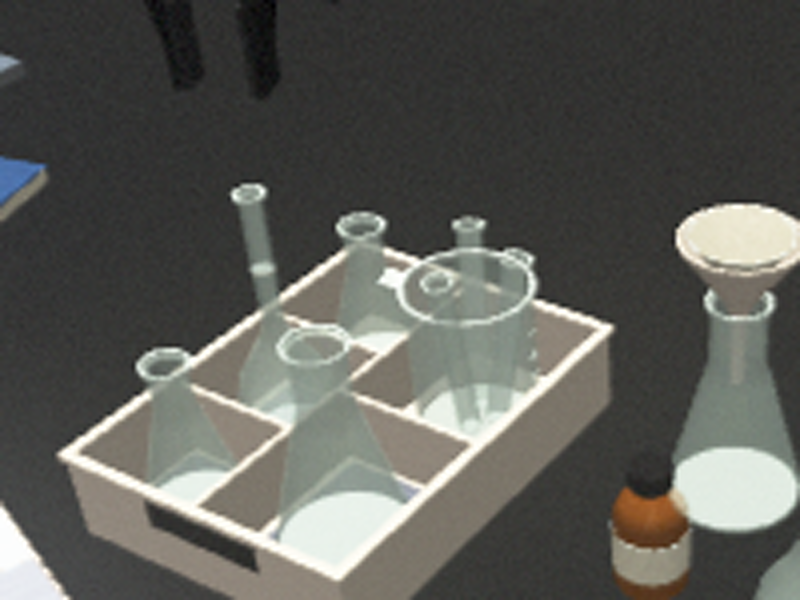

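All three flasks stand in their cells. Now the test tube in the rack.

Request:
move_arm --series '[[[-2,-0.8,0,0,0,0,-0.2],[-4,-1.6,0,0,0,0,-0.2],[-5,-2,0,0,0,0,-0.2],[-5,-2,0,0,0,0,-0.2],[-5,-2,0,0,0,0,-0.2],[-5,-2,0,0,0,0,-0.2],[-5,-2,0,0,0,0,-0.2],[-5,-2,0,0,0,0,-0.2],[-5,-2,0,0,0,0,-0.2],[-5,-2,0,0,0,0,-0.2],[-4,-1.7,0,0,0,0,-0.2],[-2.1,-1,0,0,0,0,-0.2]]]'

```text
time_s: 30.4
tcp_pos: [0.5764, 0.2474, 0.241]
ee_rot: [[0.328, -0.945, -0.0], [-0.945, -0.328, 0.0], [-0.0, 0.0, -1.0]]
wrist_force: [0.1, -1.2, -0.9]
gripper_width: 0.403
```

Request:
move_arm --series '[[[0,0,2,0,0,0,-0.2],[0,0,1,0,0,0,-0.2],[0,0,0,0,0,0,-0.2]]]'

```text
time_s: 30.78
tcp_pos: [0.5768, 0.2439, 0.2104]
ee_rot: [[0.326, -0.945, -0.002], [-0.945, -0.326, -0.001], [0.001, 0.002, -1.0]]
wrist_force: [0.7, -0.9, 0.1]
gripper_width: 0.399
```

Run:
```python
from m import *
go((.578,.245,.119),-71)
c=r.capture("wrist"); cv2.imwrite("pics/w4.png",c["color"])
c=r.capture("scene"); crop(c,300,110,470,310,3,"s11.png")
```

```text
t 30.77 tcp [0.5768 0.2439 0.2104] jaw -70.99 tilt z [-0.0016 -0.0012 -1.    ] F [ 0.7 -0.9  0.1] w 34.7
  need cm [-0.07 -0.16  9.14] wz 0.01 joints [ 38.  23.  -0.   0. -67.  71.]
```

View pics/w4.png

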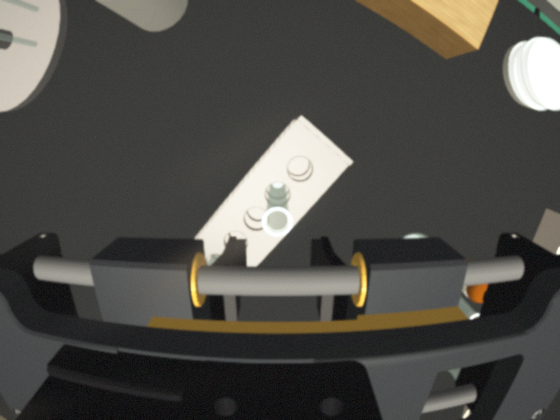

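View pics/s11.png

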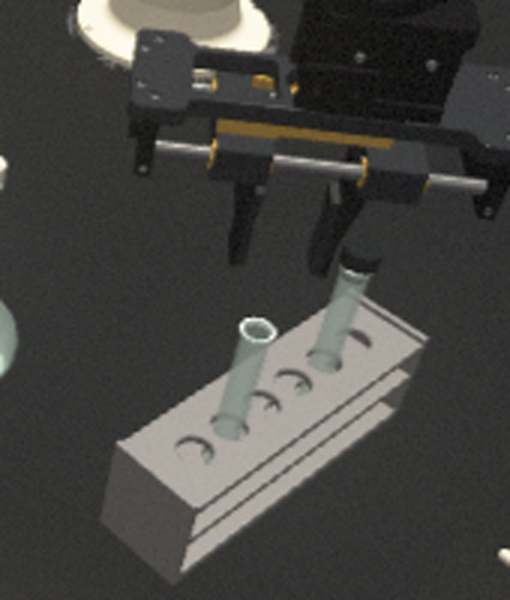

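The tube's rim is at (277,221) in the wrist view, centred between the fingers. Descend and grip.

Request:
move_arm --series '[[[-0.1,-0.1,1,0,0,0,-0.2],[0,0,2.5,0,0,0,-0.2],[0,0,2.5,0,0,0,-0.2],[0,0,2,0,0,0,-0.2],[0,0,1,0,0,0,-0.2],[0,0,0.1,0,0,0,-0.3],[0,0,0,0,0,0,-0.5],[0,0,0,0,0,0,-0.7],[0,0,0,0,0,0,-1],[0,0,0,0,0,0,-1],[0,0,0,0,0,0,-1]]]'

```text
time_s: 32.25
tcp_pos: [0.5784, 0.2461, 0.1209]
ee_rot: [[0.327, -0.945, 0.002], [-0.945, -0.327, 0.001], [-0.0, -0.002, -1.0]]
wrist_force: [0.0, -0.6, 3.4]
gripper_width: 0.2
```

Run:
```python
from m import *
go((.578,.245,.119),-71)
```

```text
t 32.25 tcp [0.5784 0.2461 0.1209] jaw -70.92 tilt z [ 1.6e-03  6.0e-04 -1.0e+00] F [ 0.  -0.6  3.4] w 17.4
  need cm [0.09 0.08 0.19] wz 0.08 joints [ 38.  27.  -7.   0. -56.  71.]
```

Request:
move_arm --series '[[[0,0,-0.4,0,0,0,-1],[0,0,-1.5,0,0,0,-1],[0,0,-2.5,0,0,0,-1],[0,0,-3.5,0,0,0,-1],[0,0,-4,0,0,0,-1],[0,0,-4,0,0,0,-1],[0,0,-3,0,0,0,-1],[0,0,-1.5,0,0,0,-1],[0,0,-0.2,0,0,0,-1],[0,0,0,0,0,0,-1]]]'

```text
time_s: 33.5
tcp_pos: [0.5773, 0.2457, 0.3246]
ee_rot: [[0.326, -0.945, -0.002], [-0.945, -0.326, -0.001], [0.0, 0.003, -1.0]]
wrist_force: [-0.7, 0.2, -1.0]
gripper_width: 0.197
```

Run:
```python
from m import *
go((.4888,-.2387,.29),-71)
c=r.capture("scene"); cv2.imwrite("pics/s12.png",c["color"])
c=r.capture("top"); crop(c,340,150,480,320,4,"t12.png")
```

```text
t 33.5 tcp [0.5773 0.2457 0.3246] jaw -70.95 tilt z [-0.0025 -0.0011 -1.    ] F [-0.7  0.2 -1. ] w 17.1
  need cm [42.9  24.18  3.53] wz 0.05 joints [ 38.  20.  11.  -0. -82.  71.]
```

View pics/s12.png

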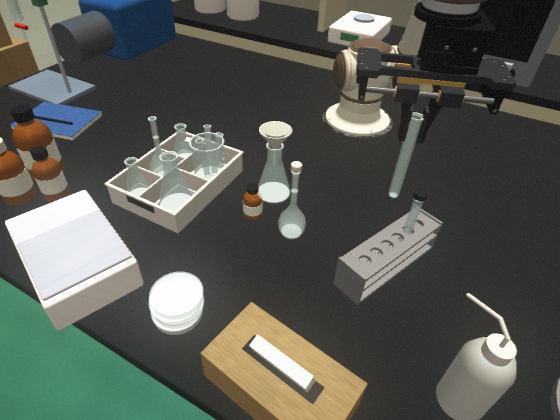

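View pics/t12.png

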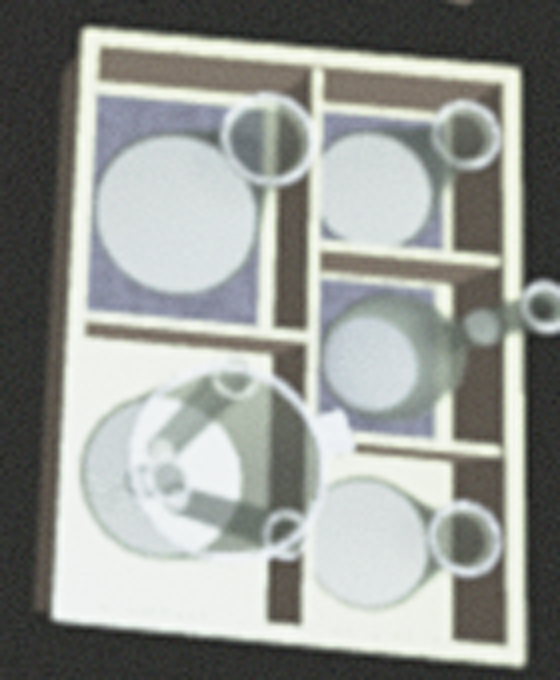

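Top view: all flasks are in their cells and the beaker is unchanged, with its rim centre at (227,460) and spout at (335,432) in the crop. The scene view shows the tube held upright, with its foot at (394,197). Moving it above the gap.

Request:
move_arm --series '[[[1.5,0.9,0,0,0,0,-1],[3.5,2,0,0,0,0,-1],[4.5,2.5,0,0,0,0,-1],[4.5,2.5,0,0,0,0,-1],[4.5,2.5,0,0,0,0,-1],[4.5,2.5,0,0,0,0,-1],[4.5,2.5,0,0,0,0,-1],[4.5,2.5,0,0,0,0,-1],[4.5,2.5,0,0,0,0,-1],[3.5,2,0,0,0,0,-1],[2,1.2,0,0,0,0,-1],[0.9,0.5,0,0,0,0,-1]]]'

```text
time_s: 35.1
tcp_pos: [0.4889, -0.2398, 0.3258]
ee_rot: [[0.324, -0.946, -0.001], [-0.946, -0.324, 0.0], [-0.0, 0.001, -1.0]]
wrist_force: [0.2, 0.8, -0.0]
gripper_width: 0.199
```

Request:
move_arm --series '[[[0,0,1.5,0,0,0,-1],[0,0,2,0,0,0,-1],[0,0,1,0,0,0,-1],[0,0,0,0,0,0,-1],[0,0,0,0,0,0,-1]]]'

```text
time_s: 35.72
tcp_pos: [0.4907, -0.2381, 0.2817]
ee_rot: [[0.327, -0.945, 0.001], [-0.945, -0.327, -0.001], [0.001, -0.001, -1.0]]
wrist_force: [-2.0, 0.6, 0.5]
gripper_width: 0.198
```

Run:
```python
from m import *
go((.4892,-.2387,.122),-71)
s=r.sense(); p=np.array(s["tcp_pos"])
c=r.capture("scene"); crop(c,130,50,280,200,4,"s13.png"); 
print("foot exp",(proj(c,p-[0,0,.1129])-[130,50])*4, "upper",(proj(c,p-[0,0,.02])-[130,50])*4)
c=r.capture("top"); crop(c,340,150,480,320,4,"t13.png");print("foot exp",(proj(c,p-[0,0,.1129])-[340,150])*4)
c=r.capture("wrist"); cv2.imwrite("pics/w5.png",c["color"])
```

```text
t 35.73 tcp [ 0.4907 -0.2381  0.2817] jaw -70.9 tilt z [ 1.1e-03 -6.0e-04 -1.0e+00] F [-2.   0.6  0.5] w 17.3
  need cm [-0.    0.17 15.97] wz 0.1 joints [ -9.  12.  -5.   0. -73. 118.]
foot exp [260.0801453  277.42292137] upper [242.28494098 125.04236524]
foot exp [323.93509012 431.66613645]
```

View pics/s13.png

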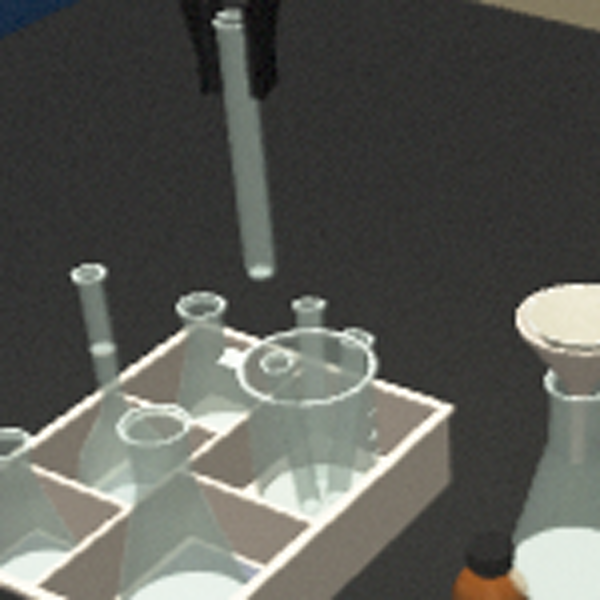

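View pics/t13.png

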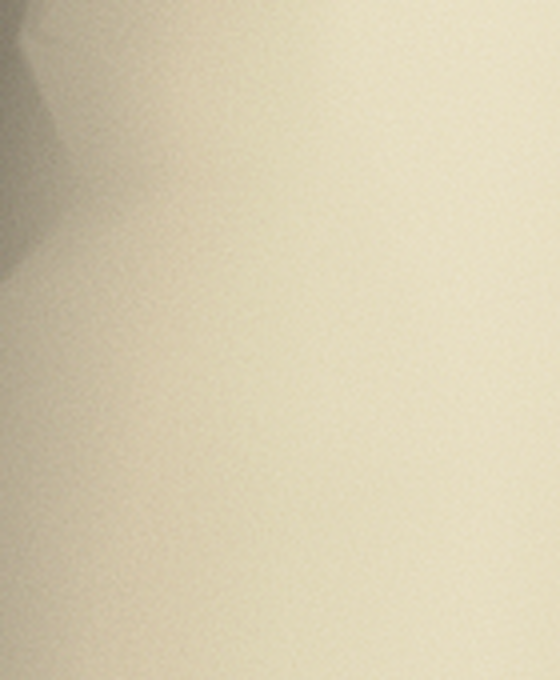

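View pics/w5.png

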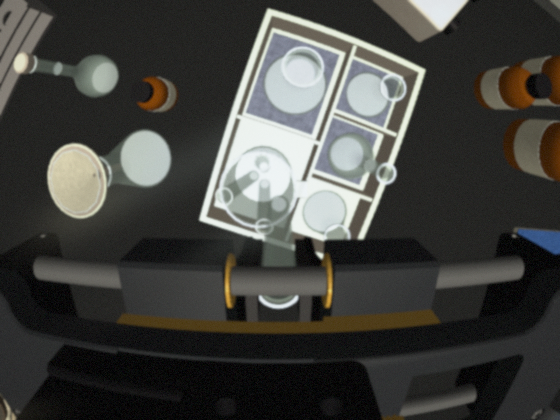

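The tube's foot in the scene crop is at (260,272), where it was projected, so the tube is upright. I'll trim 1.7 mm, enter the beaker slowly and check partway down.

Request:
move_arm --series '[[[0,0.15,0.5,0,0,0,-1],[0,0,1.5,0,0,0,-1],[0,0,1.5,0,0,0,-1],[0,0,1,0,0,0,-1],[0,0,0.8,0,0,0,-1],[0,0,0.8,0,0,0,-1],[0,0,0.8,0,0,0,-1],[0,0,0.8,0,0,0,-1],[0,0,0.5,0,0,0,-1],[0,0,0,0,0,0,-1],[0,0,0,0,0,0,-1]]]'

```text
time_s: 37.25
tcp_pos: [0.489, -0.2388, 0.1994]
ee_rot: [[0.327, -0.945, 0.001], [-0.945, -0.327, -0.0], [0.0, -0.001, -1.0]]
wrist_force: [-0.1, -0.2, -0.3]
gripper_width: 0.192
```

Run:
```python
from m import *
go((.4892,-.2387,.122),-71)
c=r.capture("scene"); crop(c,150,80,260,190,6,"s14.png");
```

```text
t 37.25 tcp [ 0.489  -0.2388  0.1994] jaw -70.94 tilt z [ 6.e-04 -3.e-04 -1.e+00] F [-0.1 -0.2 -0.3] w 16.7
  need cm [-0.01 -0.02  7.74] wz 0.06 joints [ -9.  15. -13.   0. -62. 118.]
```

View pics/s14.png

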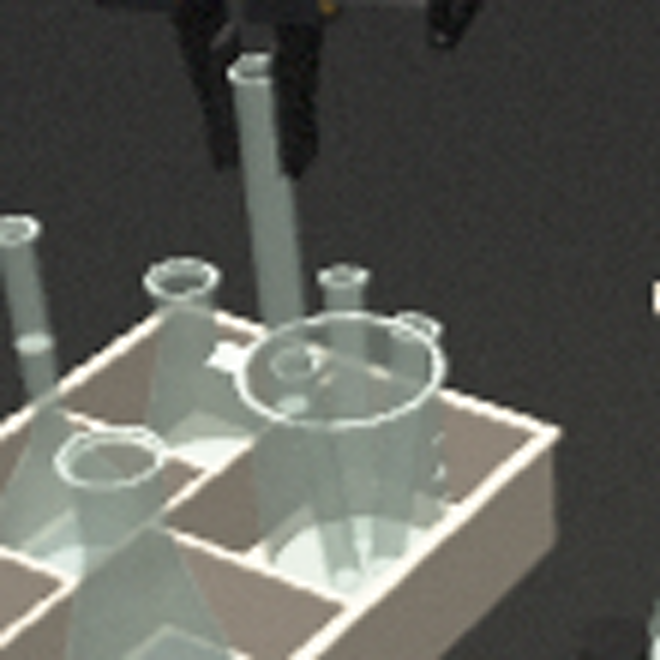

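The tube has entered the beaker in the gap with its foot at about (295,405), and the force is near zero. Continuing slowly.

Request:
move_arm --series '[[[0,0,0.4,0,0,0,-1],[0,0,0.6,0,0,0,-1],[0,0,0.6,0,0,0,-1],[0,0,0.6,0,0,0,-1],[0,0,0.6,0,0,0,-1],[0,0,0.6,0,0,0,-1],[0,0,0.6,0,0,0,-1],[0,0,0.6,0,0,0,-1],[0,0,0.6,0,0,0,-1],[0,0,0.4,0,0,0,-1],[0,0,0.3,0,0,0,-1],[0,0,0,0,0,0,-1]]]'

```text
time_s: 38.8
tcp_pos: [0.4887, -0.2387, 0.1399]
ee_rot: [[0.327, -0.945, -0.0], [-0.945, -0.327, 0.0], [-0.0, 0.0, -1.0]]
wrist_force: [-0.3, -0.0, 0.3]
gripper_width: 0.195
```

Run:
```python
from m import *
go((.4892,-.2387,.122),-71)
c=r.capture("scene"); crop(c,150,80,260,190,6,"s15.png");
```

```text
t 38.8 tcp [ 0.4887 -0.2387  0.1399] jaw -70.94 tilt z [-3.e-04  1.e-04 -1.e+00] F [-0.3 -0.   0.3] w 17.0
  need cm [ 0.01 -0.05  1.79] wz 0.06 joints [ -9.  19. -18.  -0. -54. 118.]
```

View pics/s15.png

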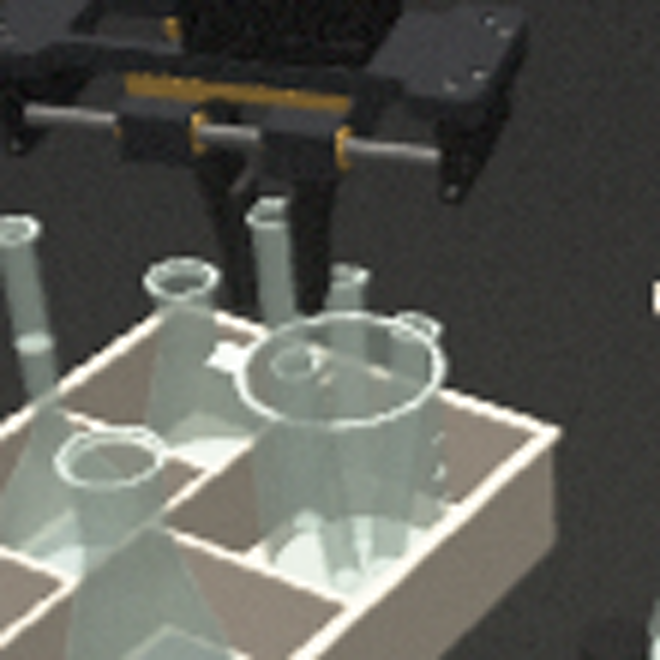

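The tube stands in the gap, the force is still near zero, and the old tubes haven't moved. The gripper end near (20,145) still has clearance over the volumetric flask's rim at (20,225). Easing down the last 18 mm.

Request:
move_arm --series '[[[0,0,0.3,0,0,0,-1],[0,0,0.3,0,0,0,-1],[0,0,0.3,0,0,0,-1],[0,0,0.2,0,0,0,-1],[0,0,0.1,0,0,0,-1],[0,0,0.1,0,0,0,-1],[0,0,0,0,0,0,-1]]]'

```text
time_s: 39.72
tcp_pos: [0.4887, -0.2387, 0.127]
ee_rot: [[0.327, -0.945, -0.0], [-0.945, -0.327, 0.0], [-0.0, 0.0, -1.0]]
wrist_force: [0.0, -0.4, -0.7]
gripper_width: 0.196
```

Run:
```python
from m import *
go((.4892,-.2387,.122),-71)
c=r.capture("scene"); crop(c,130,80,260,190,5,"s16.png");
```

```text
t 39.73 tcp [ 0.4887 -0.2387  0.127 ] jaw -70.94 tilt z [-1.e-04  0.e+00 -1.e+00] F [ 0.  -0.4 -0.7] w 17.0
  need cm [ 0.01 -0.04  0.5 ] wz 0.06 joints [ -9.  19. -19.   0. -52. 118.]
```

View pics/s16.png

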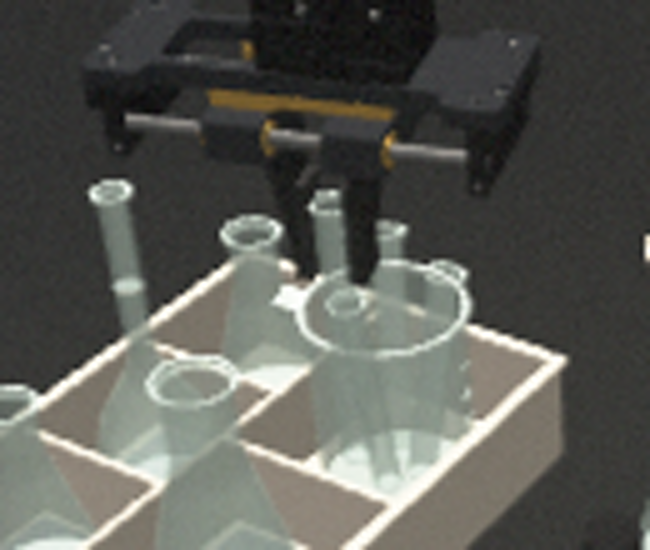

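Request:
move_arm --series '[[[0,0,0.1,0,0,0,-1],[0,0,0.1,0,0,0,-1],[0,0,0.1,0,0,0,-1],[0,0,0.1,0,0,0,-1],[0,0,0,0,0,0,-1]]]'

```text
time_s: 40.4
tcp_pos: [0.4887, -0.2387, 0.1229]
ee_rot: [[0.327, -0.945, -0.0], [-0.945, -0.327, 0.0], [-0.0, 0.0, -1.0]]
wrist_force: [0.8, 0.0, 0.3]
gripper_width: 0.197
```

Request:
move_arm --series '[[[0,0,0.05,0,0,0,-1],[0,0,0.05,0,0,0,-1],[0,0,0,0,0,0,-1]]]'

```text
time_s: 40.78
tcp_pos: [0.4888, -0.2388, 0.122]
ee_rot: [[0.327, -0.945, -0.0], [-0.945, -0.327, 0.0], [-0.0, 0.0, -1.0]]
wrist_force: [-0.7, -1.0, 0.4]
gripper_width: 0.194
```

Request:
move_arm --series '[[[0,0,0.05,0,0,0,-1],[0,0,0.05,0,0,0,-1],[0,0,0,0,0,0,-1]]]'

```text
time_s: 41.15
tcp_pos: [0.4892, -0.2389, 0.1219]
ee_rot: [[0.327, -0.945, 0.001], [-0.945, -0.327, -0.001], [0.001, -0.001, -1.0]]
wrist_force: [-0.8, 0.8, 5.3]
gripper_width: 0.198
```

Contact at exactly the predicted height (TCP 0.1219, +5.3 N). I'll ease off, open slightly and rise.

Request:
move_arm --series '[[[0,0,-0.05,0,0,0,-1],[0,0,0,0,0,0,-0.55],[0,0,0,0,0,0,-0.4],[0,0,0,0,0,0,-0.4],[0,0,-0.5,0,0,0,-0.4],[0,0,-1.5,0,0,0,-0.4],[0,0,-2.5,0,0,0,-0.4],[0,0,-3.5,0,0,0,-0.4],[0,0,-3.5,0,0,0,-0.4],[0,0,-2,0,0,0,-0.4],[0,0,0,0,0,0,-0.4]]]'

```text
time_s: 42.52
tcp_pos: [0.4898, -0.239, 0.2594]
ee_rot: [[0.327, -0.945, 0.006], [-0.945, -0.327, -0.001], [0.003, -0.005, -1.0]]
wrist_force: [0.4, -0.4, 0.1]
gripper_width: 0.3
```

Run:
```python
from m import *
go((.4892,-.2387,.122),-71)
c=r.capture("scene"); crop(c,90,60,320,240,3.4,"s17.png");
```

```text
t 42.52 tcp [ 0.4898 -0.239   0.2594] jaw -70.94 tilt z [ 0.0056 -0.0013 -1.    ] F [ 0.4 -0.4  0.1] w 26.1
  need cm [-0.09  0.11 13.74] wz 0.06 joints [ -9.  13.  -8.   0. -69. 118.]
```

View pics/s17.png

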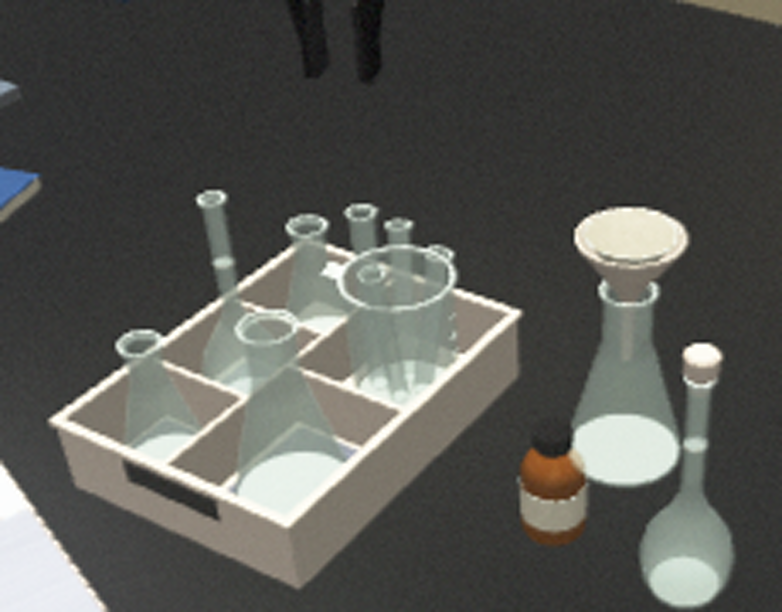

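The tube stands in the beaker with its top at (361,212). I'll move the arm clear for a last look from above.

Request:
move_arm --series '[[[0,0,-3,0,0,0,-0.4],[0,0,-3,0,0,0,-0.4],[-3,-1,0,0,0,0,-0.4],[-5,-2,0,0,0,0,-0.4],[-5,-2,0,0,0,0,-0.4],[-5,-2,0,0,0,0,-0.4],[-5,-2,0,0,0,0,-0.4],[-5,-2,0,0,0,0,-0.4],[-5,-2,0,0,0,0,-0.4],[-4,-2,0,0,0,0,-0.4],[-2,-1,0,0,0,0,-0.4],[0,0,0,0,0,0,-0.4]]]'

```text
time_s: 44.08
tcp_pos: [0.5123, 0.1829, 0.3152]
ee_rot: [[0.328, -0.945, -0.002], [-0.945, -0.328, -0.002], [0.001, 0.003, -1.0]]
wrist_force: [-0.4, -0.0, 0.7]
gripper_width: 0.301
```

Run:
```python
from m import *
go((.4892,-.2387,.122),-71)
c=r.capture("top"); crop(c,340,150,480,320,4,"t18.png"); cv2.imwrite("pics/t18f.png",c["color"])
for P in [(.4888,-.2388,.159)]: print((proj(c,P)-[340,150])*4)
```

```text
t 44.08 tcp [0.5123 0.1829 0.3152] jaw -70.85 tilt z [-0.0024 -0.0016 -1.    ] F [-0.4 -0.   0.7] w 26.2
  need cm [39.05 15.96 19.39] wz 0.15 joints [ 37.  11.  -2.  -0. -77.  72.]
[316.17918575 438.82369275]
```

View pics/t18.png

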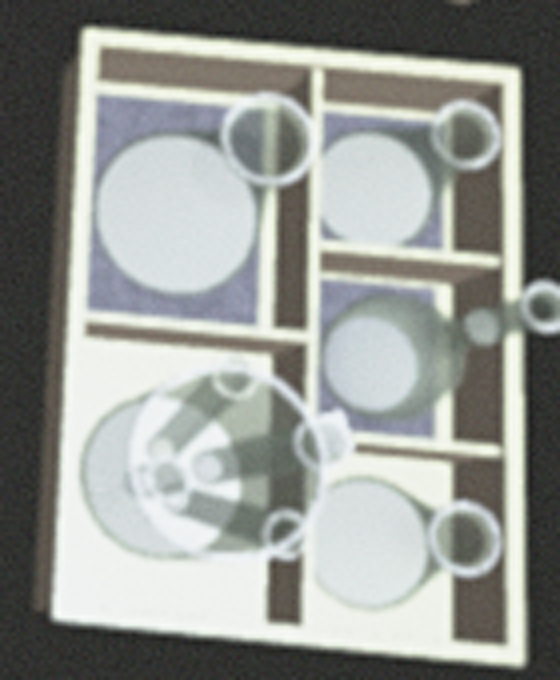

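View pics/t18f.png

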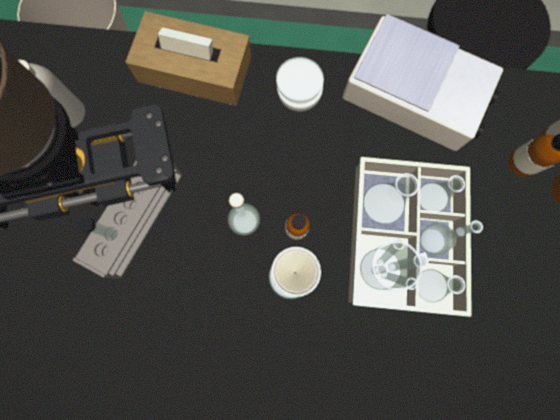

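From above, the tube stands in the gap under the spout, with its top at (318,440) against a predicted (316,439) and its foot near (207,467) in the crop. All the flasks are in their cells, and the items in use haven't moved. Handing in.

```bash
python3 -c "
from station import r
print(r.finish_job())"
```

```text
the job is handed in; nothing more can be done
None
```

The wash-up job is done and handed in, at about 44 s of the 115 s allowed. I worked in the order asked:

- **Big flask:** it stands in the free large cell.
- **Small flask:** it stands in the +x small cell.
- **Volumetric flask:** it stands in the middle small cell.
- **Test tube:** I eased it into the gap under the beaker's spout. It touched bottom at the predicted height with about 5 N, and I backed off slightly before letting go.

The last top view shows all three flasks upright in their cells, and the tube's top within about 1 mm of where it should be. The beaker with its old tubes, the collected flask, the funnel flask, the stoppered volumetric flask and the bunged tube all look unmoved.

The highest wrist force I read was about 5 N, though I only read it at the end of each move. No check failed or disagreed.

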